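# Put four mixed-up desk things back on their own places

### The job

The four things in front of you each stand on another's place. Put each one back in the middle of its own: the muffin upright on the large plate, the glue stick upright on the saucer, the rubber stamp upright on the closed ink pad, and the eraser lying flat on the pad of sticky notes. Use a free bit of desk to clear the way, and leave the cup and the pen pot where they stand.

Things in the scene. Friction and masses are not known exactly. Their poses are not given: they have to be found in the camera images.
- muffin: brown bran muffin, 64 mm across at its widest, 57 mm tall, firm enough to lift by its sides. Origin: centre of its underside; z up. Starts upright on the ink pad or the note pad
- glue_stick: glue stick standing up, a cylinder 26 mm across and 90 mm tall, red below with a white cap fixed on. Origin: centre of its underside; z up. Starts upright on the ink pad or the note pad
- stamp: wooden rubber stamp standing up, 72 mm tall; base 22 x 38 mm, 13 mm high; round turned handle, up to 32 mm across between heights 35 and 72 mm. Origin: centre of its underside; z up. Starts on the plate or the saucer
- eraser: small eraser in a sleeve, 22 mm (x) by 46 mm (y), 12 mm thick, lying flat. Origin: centre of its underside; z up. Starts on the plate or the saucer
- cake_plate: large pale plate, 200 mm across, the muffin's place. It stays put. Origin: centre of its underside, on the desk. Things in its middle stand about 6 mm above the desk; from there it rises gently to the rim at 15 mm. A wall shelf hangs over the back of the desk, its underside 0.41 m up; its nearest corner is at x 0.71, y 0.01, and it runs back and right from there: keep the wrist clear of it
- saucer: small pale saucer, 146 mm across, the glue stick's place. It stays put. Origin: centre of its underside, on the desk. Things in its middle stand about 6 mm above the desk; from there it rises gently to the rim, 14 mm high
- ink_pad: closed flat black tin ink pad with a dark red panel, 59 mm (x) by 90 mm (y), flat top 12 mm above the desk, the stamp's place. It stays put. Origin: centre of its underside, on the desk
- note_pad: pad of yellow sticky notes, 76 mm square, flat top 12 mm above the desk, the eraser's place. It stays put. Origin: centre of its underside, on the desk. The bare desk (z = 0) from x 0.43 to 0.50 m and y -0.33 to -0.26 m, to the right of the ink pad and notes, is always free at the start
- cup: loose tea cup standing on the desk to the right, 86 mm across, 56 mm tall, with an ear on one side: not to be moved. Origin: on its underside, within 15 mm of the middle of the cup
- pen_pot: loose empty brass pen pot standing on the desk at the back left, 80 mm across, 98 mm tall: not to be moved. Origin: centre of its underside

How it is judged:
By the outcome, as a careful person would: the job done as asked, in the order asked, and still so for the second after the job is handed in, with the robot touching nothing.
It also fails if it takes over 147 s, if anything falls off the work surface, if the arm or the gripper's body presses on something with over 40 N, if the wrist force passes 120 N, or if a joint passes its speed limit or range.

### The arm

A 6-joint arm with a two-finger parallel gripper is mounted at the origin on a cart in front of the work surface, level with it; the furniture and walls round the work are solid. World frame = base frame: x ahead of the robot, y to its left, z up, the work surface at z = 0. Lengths are in m, angles in rad, forces in N, time in s.
With the tool pointing down it reaches from about 0.225 to 0.875 m from the base axis. Payload 3.4 kg.
Tool frame: the origin (TCP) lies at the very end of the fingers, on their centre line; the grasp point (between the pads) lies 19 mm behind it; z points along the fingers, y is the line along which they close (so a half turn about z gives the same grasp; the last joint's range is limited). The gripper opens to 85 mm and grips with 20 to 120 N. Pads are 22 mm wide; open, the fingers measure 114 mm over their backs; the gripper's body (76 mm by 85 mm) begins 54 mm behind the grasp point. The pads swing forward as they close: fully open they stand 13 mm farther back than shut.
Start: joints at [1.226, 0.276, 1.505, -0, 1.361, -0.121], TCP at [0.128, 0.561, 0.231] pointing down, gripper open.
Joint ranges: [-2.89, 2.89], [-0.75, 2.08], [0.22, 2.7], [-1.18, 4.32], [0.11, 2.71], [-2.7, 2.7]. Speed limits (rad/s): [2.57, 2.57, 3.14, 3.14, 3.14, 3.14].

### API

Orientations are given as a unit quaternion [w, x, y, z].
In Python, from rig import manip, eyes gives the robot as it stands.
- The arm moves only by the tool servo_tool, never from a script. Its argument "series" is text: rows parted by semicolons, each of 7 numbers parted by spaces: the shift along the tool's x, y, z in m, then the turn, a rotation vector about the tool's x, y, z in degrees, then the closure, from 0 (fully open) to 1 (shut). In form: dx dy dz ax ay az fingers; .... A call has 1 to 5 rows; each row is the pose to reach, as a shift and turn from the pose commanded when the call began, along the tool's axes at that moment; what a row does not reach only later rows make up. A row lasts 1/10 s, in which the tool goes at most 50 mm and 8.59 degrees, less where a joint would pass 70% of its speed; a pose out of reach is approached as far as the arm can. A call with a gripper value outside its range is refused whole. The fingers move at their own pace and stop on an object; "squeeze" is the grip in N (left out, the last holds). Time passes only in rows, so rows that repeat a pose let the fingers close. It gives the time, the measured TCP pose, the force, the opening and the grip force at its end, in the units of the state.
- manip.get_state(): the state, without advancing time (a new reading comes with each control period).
- eyes.get_image(name): name is "side" or "top"; returns the picture (384x512x3 uint8, red, green, blue); there is no depth.
- eyes.camera_info(name): a dict with "fx", "fy", "cx", "cy" (pixels), "eye" and "orientation" of the camera in the world. Camera axes: x right, y down, z forward; pixel columns grow to the right and rows downward; lengths in m; the calibration is good to about 2 mm. A picture is of the moment at which its call begins. camera_info takes no time and is no camera call.
- manip.sign_off(): hands the job in; it is judged then, once.
The state is a dict: "clock": time; "qpos": joint angles; "qd": joint speeds; "effort": joint torques, N m; "position": TCP position; "ee_rot": TCP orientation; "contact_force": force on the tool from outside, world axes, zero at the start; "moment": the same for the moment, N m; "width": finger opening in m; "gripper_force": force on a finger pad.
Only numpy, scipy, OpenCV 4.12 (cv2) and the standard library are available. Lean on these libraries where they do the work, as an engineer would, in place of code of your own. Each camera call takes 0.05 s, during which the arm holds its last target. There are 200 camera calls.

## Working session

There is one attempt and no reset: what is moved stays moved. The work goes in short steps, Python scripts to look and compute and a tool call to move; the robot and the scene stay as the last step left them, time stands still between calls to the robot, and variables do not carry over. Pictures are saved under pics/ and viewed, at most 14 in all, crops included, and the job is handed in when it is done.

Besides the shell and the picture viewer there is one more tool, called as name(argument=value, ...) on one line, values as JSON. servo_tool: Moves the arm, as the interface text tells. Its arguments: {"type":"object","properties":{"series":{"type":"string"},"squeeze":{"type":"number"}},"required":["series"]}

```bash
ls; mkdir -p pics; python3 - <<'E'
from rig import manip, eyes
import cv2
for n in("top","side"):
    im=eyes.get_image(n); cv2.imwrite(f"pics/{n}0.png",im[:,:,::-1]); print(n,eyes.camera_info(n))
print(manip.get_state())
E
```

```text
pics
top {'fx': 377.9875601129388, 'fy': 377.9875601129388, 'cx': 250.94489822937976, 'cy': 193.09965700959802, 'eye': array([ 0.45220641, -0.07171556,  1.4038533 ]), 'orientation': array([ 0.02865436, -0.69675004,  0.71607875, -0.03081439])}
side {'fx': 434.88410353118354, 'fy': 434.88410353118354, 'cx': 260.3394810481945, 'cy': 189.16292450938727, 'eye': array([0.45880509, 0.88654685, 0.81150532]), 'orientation': array([ 0.02096211, -0.04516938,  0.89917772, -0.43474101])}
{'clock': 0.1, 'qpos': array([ 1.22600179e+00,  2.76536471e-01,  1.50601282e+00,  8.48552351e-06,
        1.36069929e+00, -1.21004851e-01]), 'qd': array([ 0.00044394, -0.00137689, -0.00437614,  0.00050155,  0.00031284,
        0.0006695 ]), 'effort': array([ 4.51971127e-04, -4.17711246e+01, -2.46400791e+01, -2.72198322e-04,
        5.78854364e-03,  3.90621892e-06]), 'position': array([0.12745184, 0.56021248, 0.23052102]), 'ee_rot': array([-1.95130378e-04,  1.11662339e-01,  9.93745861e-01, -8.04650996e-04]), 'contact_force': array([-0.76798217, -0.35767595,  0.18113851]), 'moment': array([-0.00103583, -0.0352656 ,  0.00268357]), 'gripper_force': 0.0, 'width': 0.08528717209378878}
```

View pics/top0.png

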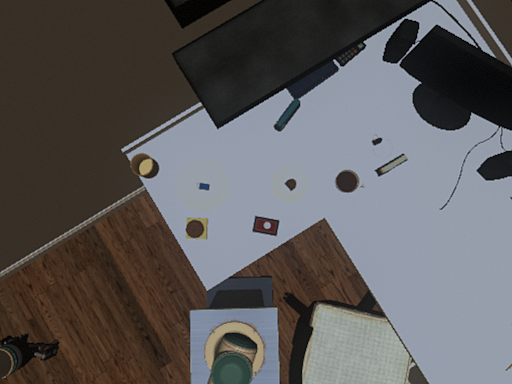

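View pics/side0.png

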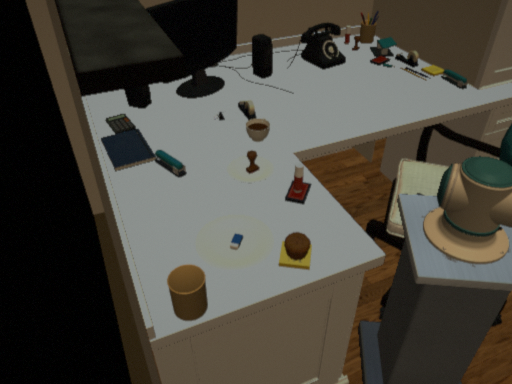

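The top picture shows the eraser on the large plate (204,186), the stamp on the saucer (291,184), the muffin on the notes (197,228) and the glue stick on the ink pad (266,226). The cup is at (347,181) and the pen pot at (145,165). I'll enlarge both pictures next.

```bash
python3 - <<'E'
import cv2,numpy as np
for n,(a,b,c,d) in {"top":(160,150,310,250),"side":(190,140,330,270)}.items():
    im=cv2.imread(f"pics/{n}0.png")[b:d,a:c]
    s=5 if n=="top" else 4
    l=cv2.cvtColor(im,cv2.COLOR_BGR2LAB); l[...,0]=cv2.createCLAHE(4,(4,4)).apply(l[...,0])
    o=cv2.resize(cv2.cvtColor(l,cv2.COLOR_LAB2BGR),None,fx=s,fy=s,interpolation=cv2.INTER_CUBIC)
    for x in range(a,c,10): cv2.line(o,((x-a)*s,0),((x-a)*s,6 if x%50 else 15),(0,0,255),1)
    for y in range(b,d,10): cv2.line(o,(0,(y-b)*s),(6 if y%50 else 15,(y-b)*s),(0,0,255),1)
    cv2.imwrite(f"pics/{n}0c.png",o)
E
```

```text
(no output)
```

View pics/top0c.png

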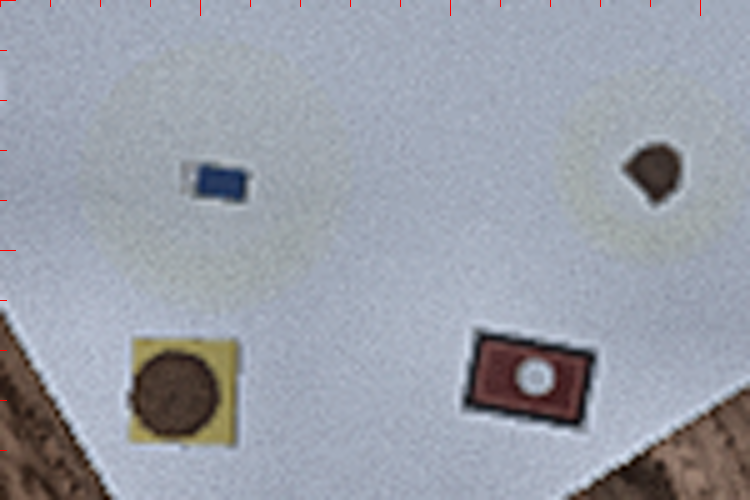

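View pics/side0c.png

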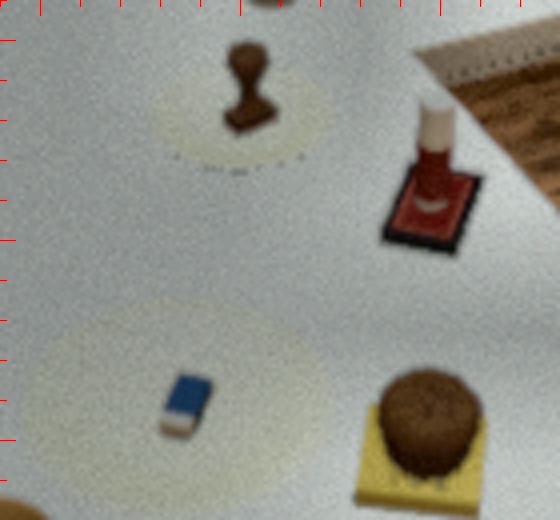

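The enlarged crops show:

| Thing | Crop | Pixel |
|---|---|---|
| Plate | top | centre about (216,176) |
| Saucer | top | centre about (652,165) |
| Notes | top | centre about (184,391) |
| Ink pad | top | corners (475,329), (597,352), (585,429), (462,410) |
| Glue cap | top | (536,377) |
| Stamp handle | top | (659,167) |
| Muffin | top | (175,393) |
| Eraser | top | (216,181) |

I'll turn these into positions and overlay the models as a check.

```bash
cat > h.py <<'E'
import numpy as np,cv2
from scipy.spatial.transform import Rotation as R
from rig import manip,eyes
CI={n:eyes.camera_info(n) for n in("top","side")}
def rot(q): return R.from_quat(np.roll(q,-1)).as_matrix()
def proj(n,P):
    c=CI[n]; p=(np.atleast_2d(P)-c["eye"])@rot(c["orientation"])
    return np.c_[c["fx"]*p[:,0]/p[:,2]+c["cx"],c["fy"]*p[:,1]/p[:,2]+c["cy"]]
def back(n,uv,z):
    c=CI[n]; uv=np.atleast_2d(uv)
    d=np.c_[(uv[:,0]-c["cx"])/c["fx"],(uv[:,1]-c["cy"])/c["fy"],np.ones(len(uv))]@rot(c["orientation"]).T
    return c["eye"]+d*((z-c["eye"][2])/d[:,2])[:,None]
OFF={"top":(5,160,150),"side":(4,190,140)}
def un(n,p):
    s,a,b=OFF[n]; return (np.atleast_2d(p)+.5)/s-.5+[a,b]
def circ(x,y,r,z,k=40):
    t=np.linspace(0,2*np.pi,k); return np.c_[x+r*np.cos(t),y+r*np.sin(t),0*t+z]
def rect(x,y,w,l,z,yaw):
    P=np.array([[-w,-l],[w,-l],[w,l],[-w,l],[-w,-l]])/2; c,s=np.cos(yaw),np.sin(yaw)
    return np.c_[P@np.array([[c,s],[-s,c]])+[x,y],np.full(5,z)]
E
python3 - <<'E'
from h import *
np.set_printoptions(precision=4,suppress=True)
T={"eraser":((216,181),.018),"plate":((216,176),.012),"saucer":((652,165),.012),"notes":((184,391),.012),"ink":((530,380),.012),"glue":((536,377),.102),"stamp":((659,167),.06),"muffin":((175,393),.05)}
for k,(p,z) in T.items(): print(k,back("top",un("top",p),z)[0])
def yaw(a,b,z):
    A,B=back("top",un("top",[a,b]),z); d=B-A; return np.degrees(np.arctan2(d[1],d[0])),np.linalg.norm(d)
print("ink long",yaw((475,329),(597,352),.012),yaw((462,410),(585,429),.012),"short",yaw((475,329),(462,410),.012))
print("notes",yaw((133,340),(237,340),.012),yaw((130,440),(235,445),.012))
print("eraser",yaw((199,164),(250,171),.018),yaw((195,194),(246,203),.018))
S={"eraser":((190,400),.018),"plate":((176,406),.012),"saucer":((240,113),.012),"notes":((423,452),.012),"glue":((438,103),.102),"muffin":((430,415),.05)}
for k,(p,z) in S.items(): print(k,back("side",un("side",p),z)[0])
b=back("side",un("side",[(224,118),(237,133),(277,113)]),[.012]*3); print("stampbase",b)
print(yaw((622,168),(655,203),.019))
E
```

```text
eraser [0.6008 0.099  0.018 ]
plate [0.6052 0.0997 0.012 ]
saucer [ 0.6046 -0.2233  0.012 ]
notes [0.4473 0.1258 0.012 ]
ink [ 0.4484 -0.1281  0.012 ]
glue [ 0.4506 -0.1286  0.102 ]
stamp [ 0.5978 -0.223   0.06  ]
muffin [0.4462 0.1268 0.05  ]
ink long (np.float64(-102.23249416922175), np.float64(0.0912034308121587)) (np.float64(-100.31225551768013), np.float64(0.09112272086504525)) short (np.float64(169.25169822114785), np.float64(0.06003974786723473))
notes (np.float64(-91.5700841637232), np.float64(0.07640387705211893)) (np.float64(-94.28393029392392), np.float64(0.07691936650210622))
eraser (np.float64(-99.41111030215569), np.float64(0.038005258854673686)) (np.float64(-101.59739704753079), np.float64(0.038197303778336765))
eraser [0.5956 0.1033 0.018 ]
plate [0.6048 0.1037 0.012 ]
saucer [ 0.6023 -0.2215  0.012 ]
notes [0.4453 0.1279 0.012 ]
glue [ 0.4486 -0.123   0.102 ]
muffin [0.4429 0.1329 0.05  ]
stampbase [[ 0.614  -0.2135  0.012 ]
 [ 0.6014 -0.1948  0.012 ]
 [ 0.5732 -0.2245  0.012 ]]
(np.float64(-138.63608298073342), np.float64(0.03538098864236584))
```

```bash
cat > ov.py <<'E'
from h import *
def draw(n,o,s,a,b,L):
    for P,c in L:
        q=(proj(n,P)-[a,b]+.5)*s-.5
        cv2.polylines(o,[np.round(q*8).astype(np.int32)],False,c,1,cv2.LINE_AA,3)
E
python3 - <<'E'
from ov import *
d=np.radians; W=(255,255,255);G=(0,255,0);C=(255,255,0);M=(255,0,255)
er=(.598,.101,d(-10.5)); L=[(rect(*er[:2],.022,.046,z,er[2]),G) for z in(.006,.018)]
L+=[(circ(.605,.101,.1,.015),M),(circ(.604,-.2225,.073,.014),M),(rect(.4465,.1268,.076,.076,.012,d(-2.5)),G),(rect(.448,-.127,.059,.09,.012,d(-11)),C)]
L+=[(circ(.450,-.1265,.013,z),G) for z in(.012,.102)]
L+=[(circ(.445,.129,.032,.05),C)]
sx,sy,sw=.596,-.2205,d(-45)
L+=[(rect(sx,sy,.022,.038,z,sw),G) for z in(.006,.019)]+[(circ(sx,sy,.016,.06),C)]
out=[]
for n,(a,b,c,e) in {"top":(160,150,320,250),"side":(190,140,330,270)}.items():
    s=5 if n=="top" else 4
    o=cv2.resize(cv2.imread(f"pics/{n}0.png")[b:e,a:c],None,fx=s,fy=s,interpolation=cv2.INTER_CUBIC)
    draw(n,o,s,a,b,L); cv2.imwrite(f"pics/ov_{n}.png",o)
E
```

```text
(no output)
```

View pics/ov_top.png

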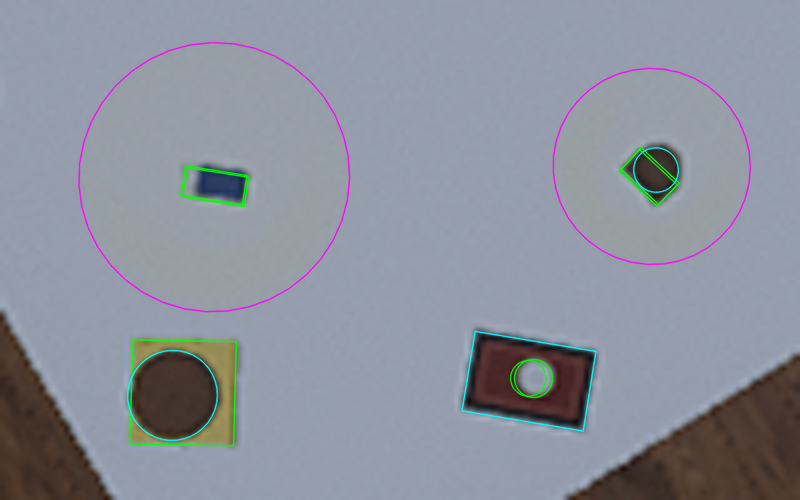

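View pics/ov_side.png

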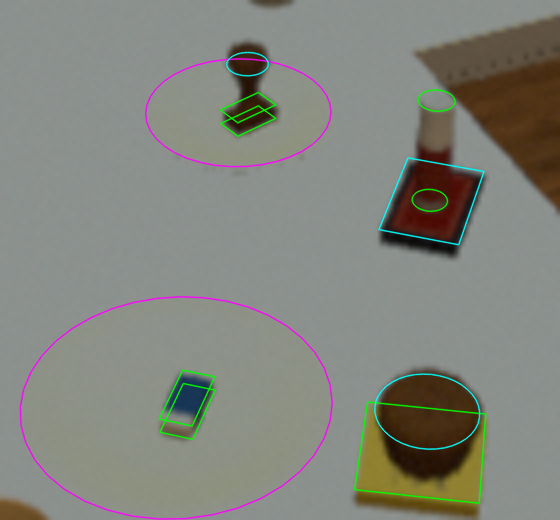

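The overlays fit to within about 2 mm. Next is a small planner that prints the shifts between waypoints in tool axes.

```bash
cat > go.py <<'E'
from h import *
def plan(wps,step=.045,f=0,start=None):
    """wps: (x,y,z,phi_deg) with phi = world angle of tool y, tool down. Prints calls of <=5 rows."""
    s=manip.get_state(); Rm=rot(s["ee_rot"]); p=s["position"].copy()
    if start: p=np.array(start[:3]); a=np.radians(start[3]); Rm=np.c_[[-np.sin(a),np.cos(a),0],[np.cos(a),np.sin(a),0],[0,0,-1]]
    print("at",p.round(4),"phi",np.degrees(np.arctan2(Rm[1,1],Rm[0,1])).round(2),"w",round(s["width"],4),"t",s["clock"],"F",s["contact_force"].round(1))
    for w in wps:
        t=np.array(w[:3]); 
        a=np.radians(w[3]); Rt=np.c_[[-np.sin(a),np.cos(a),0],[np.cos(a),np.sin(a),0],[0,0,-1]]
        n=int(np.ceil(max(np.linalg.norm(t-p)/step,np.degrees(R.from_matrix(Rm.T@Rt).magnitude())/8.2,1)))
        k=int(np.ceil(n/5))
        P0,R0,rv=p.copy(),Rm.copy(),R.from_matrix(Rm.T@Rt).as_rotvec()
        rows=[]; 
        for i in range(1,n+1):
            T=P0+(t-P0)*i/n; Q=R0@R.from_rotvec(rv*i/n).as_matrix()
            rows.append(np.r_[Rm.T@(T-p),np.degrees(R.from_matrix(Rm.T@Q).as_rotvec())])
            if len(rows)==5 or i==n:
                rows=[np.r_[r[:3].round(3),r[3:].round(1)] for r in rows]
                print("; ".join(" ".join(f"{v:g}" for v in r+0.)+f" {f}" for r in rows))
                r=rows[-1]; p=p+Rm@r[:3]; Rm=Rm@R.from_rotvec(np.radians(r[3:])).as_matrix(); rows=[]
E
python3 - <<'E'
from go import *
print(back("top",[[145,163]],.098),back("top",[[347,180]],.056))
plan([(.5985,.1005,.13,-10.5),(.5985,.1005,.05,-10.5)],start=(.128,.561,.231,77.2))
E
```

```text
[[0.6776785  0.28934987 0.098     ]] [[ 0.60357722 -0.4234784   0.056     ]]
at [0.128 0.561 0.231] phi 77.2 w 0.0853 t 0.1 F [-0.8 -0.4  0.2]
-0.037 -0.023 0.007 0 0 5.8 0; -0.075 -0.046 0.013 0 0 11.7 0; -0.112 -0.069 0.02 0 0 17.5 0; -0.15 -0.092 0.027 0 0 23.4 0; -0.187 -0.115 0.034 0 0 29.2 0
-0.044 -0.002 0.006 0 0 5.9 0; -0.088 -0.004 0.013 0 0 11.7 0; -0.131 -0.005 0.02 0 0 17.6 0; -0.175 -0.007 0.027 0 0 23.4 0; -0.219 -0.009 0.033 0 0 29.3 0
-0.039 0.02 0.007 0 0 5.8 0; -0.078 0.04 0.014 0 0 11.7 0; -0.118 0.06 0.021 0 0 17.5 0; -0.157 0.079 0.027 0 0 23.4 0; -0.196 0.099 0.034 0 0 29.2 0
0 0 0.04 0 0 0 0; 0 0 0.08 0 0 0 0
```

servo_tool(series="-0.037 -0.023 0.007 0 0 5.8 0; -0.075 -0.046 0.013 0 0 11.7 0; -0.112 -0.069 0.02 0 0 17.5 0; -0.15 -0.092 0.027 0 0 23.4 0; -0.187 -0.115 0.034 0 0 29.2 0", squeeze=30)

```text
clock: 0.6
position: [0.2852, 0.4056, 0.1968]
ee_rot: [-0.0, 0.36, 0.933, -0.0]
contact_force: [0.5, -0.1, 0.5]
width: 0.0856
gripper_force: 0.0
```

servo_tool(series="-0.044 -0.002 0.006 0 0 5.9 0; -0.088 -0.004 0.013 0 0 11.7 0; -0.131 -0.005 0.02 0 0 17.6 0; -0.175 -0.007 0.027 0 0 23.4 0; -0.219 -0.009 0.033 0 0 29.3 0")

```text
clock: 1.1
position: [0.4418, 0.2522, 0.1637]
ee_rot: [-0.0, 0.585, 0.811, -0.0]
contact_force: [0.4, 0.7, -0.1]
width: 0.0852
gripper_force: 0.0
```

servo_tool(series="-0.039 0.02 0.007 0 0 5.8 0.4; -0.078 0.04 0.014 0 0 11.7 0.4; -0.118 0.06 0.021 0 0 17.5 0.4; -0.157 0.079 0.027 0 0 23.4 0.4; -0.196 0.099 0.034 0 0 29.2 0.4")

```text
clock: 1.6
position: [0.5984, 0.0982, 0.1297]
ee_rot: [-0.0, 0.77, 0.638, -0.0]
contact_force: [-0.1, -0.2, -0.0]
width: 0.0513
gripper_force: 0.0
```

servo_tool(series="0 0 0.03 0 0 0 0.4; 0 0 0.05 0 0 0 0.4; 0 0 0.07 0 0 0 0.4; 0 0 0.07 0 0 0 0.4; 0 0 0.07 0 0 0 0.4")

```text
clock: 2.1
position: [0.5975, 0.0998, 0.0601]
ee_rot: [-0.0, 0.769, 0.639, -0.0]
contact_force: [1.1, -0.3, 0.9]
width: 0.0513
gripper_force: 0.0
```

servo_tool(series="0 0 0.025 0 0 0 0.4; 0 0 0.042 0 0 0 0.4; 0 0 0.05 0 0 0 0.4; 0 0 0.052 0 0 0 0.4; 0 0 0.052 0 0 0 0.4")

```text
clock: 2.6
position: [0.5984, 0.1, 0.0091]
ee_rot: [0.0, 0.769, 0.639, 0.001]
contact_force: [0.2, -0.7, -0.5]
width: 0.0512
gripper_force: 0.0
```

servo_tool(series="0 0 0 0 0 0 0.85; 0 0 0 0 0 0 0.85; 0 0 0 0 0 0 0.85; 0 0 0 0 0 0 0.85; 0 0 0 0 0 0 0.85")

```text
clock: 3.1
position: [0.5984, 0.0999, 0.0094]
ee_rot: [0.001, 0.769, 0.639, 0.001]
contact_force: [-0.4, 0.8, 6.4]
width: 0.0197
gripper_force: 32.2
```

servo_tool(series="0 0 -0.01 0 0 0 0.85; 0 0 -0.03 0 0 0 0.85; 0 0 -0.06 0 0 0 0.85; 0 0 -0.09 0 0 0 0.85; 0 0 -0.09 0 0 0 0.85")

```text
clock: 3.6
position: [0.6008, 0.1, 0.103]
ee_rot: [0.003, 0.769, 0.639, 0.004]
contact_force: [-0.4, 0.1, 0.3]
width: 0.0201
gripper_force: 31.5
```

```bash
python3 - <<'E'
from go import *
plan([(.46,.005,.07,-2.5),(.46,.005,.0045,-2.5)],f=.85,step=.035,start=(.5985,.1005,.098,-10.5))
for n in("top","side"): cv2.imwrite(f"pics/{n}1.png",eyes.get_image(n)[:,:,::-1])
a=cv2.imread("pics/top1.png")[100:270,120:370];b=cv2.imread("pics/side1.png")[100:300,150:350]
cv2.imwrite("pics/p1.png",np.hstack([cv2.resize(a,(500,400),interpolation=2),cv2.resize(b,(300,400),interpolation=2)]))
E
```

```text
at [0.5985 0.1005 0.098 ] phi -10.5 w 0.0201 t 3.6 F [-0.4  0.1  0.3]
-0.024 -0.024 0.006 0 0 -1.6 0.85; -0.048 -0.048 0.011 0 0 -3.2 0.85; -0.071 -0.071 0.017 0 0 -4.8 0.85; -0.095 -0.095 0.022 0 0 -6.4 0.85; -0.119 -0.119 0.028 0 0 -8 0.85
0 0 0.033 0 0 0 0.85; 0 0 0.065 0 0 0 0.85
```

View pics/p1.png

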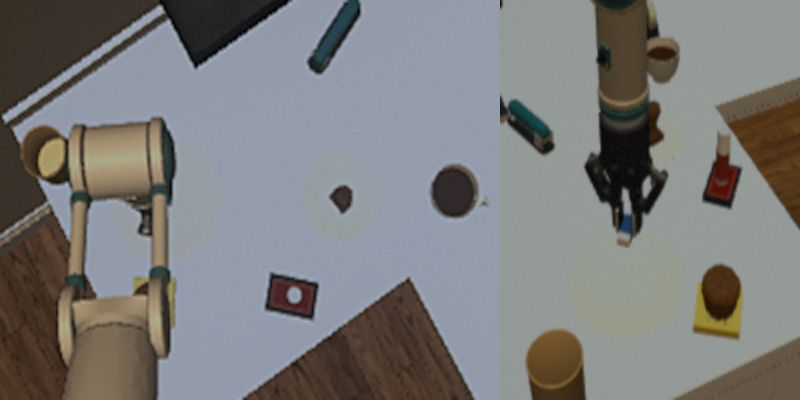

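The eraser is held between the fingertips and everything else is undisturbed.

servo_tool(series="-0.024 -0.024 0.006 0 0 -1.6 0.85; -0.048 -0.048 0.011 0 0 -3.2 0.85; -0.071 -0.071 0.017 0 0 -4.8 0.85; -0.095 -0.095 0.022 0 0 -6.4 0.85; -0.119 -0.119 0.028 0 0 -8 0.85")

```text
clock: 4.2
position: [0.4564, 0.0041, 0.0688]
ee_rot: [-0.001, 0.722, 0.692, -0.001]
contact_force: [-0.1, -0.1, -0.8]
width: 0.0199
gripper_force: 31.5
```

servo_tool(series="0 0 0.025 0 0 0 0.85; 0 0 0.045 0 0 0 0.85; 0 0 0.058 0 0 0 0.85; 0 0 0.065 0 0 0 0.85; 0 0 0.065 0 0 0 0.85")

```text
clock: 4.7
position: [0.4576, 0.0047, 0.0041]
ee_rot: [-0.001, 0.723, 0.691, -0.001]
contact_force: [-0.0, -0.3, 0.3]
width: 0.0202
gripper_force: 32.1
```

```bash
python3 - <<'E'
from go import *
plan([])
E
```

```text
at [0.4576 0.0047 0.0041] phi -2.52 w 0.0202 t 4.7 F [-0.  -0.3  0.3]
```

servo_tool(series="0 0 0 0 0 0 0.4; 0 0 0 0 0 0 0.4; 0 0 0 0 0 0 0.4; 0 0 -0.02 0 0 0 0.2; 0 0 -0.05 0 0 0 0")

```text
clock: 5.2
position: [0.4574, 0.0048, 0.0547]
ee_rot: [-0.002, 0.723, 0.691, -0.001]
contact_force: [1.8, 0.4, -0.2]
width: 0.0783
gripper_force: 0.0
```

servo_tool(series="0 0 -0.04 0 0 0 0; 0 0 -0.055 0 0 0 0; 0 0 -0.055 0 0 0 0; 0 0 -0.055 0 0 0 0")

```text
clock: 5.6
position: [0.4585, 0.0046, 0.1101]
ee_rot: [-0.0, 0.722, 0.691, 0.0]
contact_force: [0.6, -0.2, 0.0]
width: 0.0855
gripper_force: 0.0
```

```bash
python3 - <<'E'
from go import *
plan([(.445,.1275,.108,-40)],start=(.4598,.0052,.110,-2.5))
E
```

```text
at [0.4598 0.0052 0.11  ] phi -2.5 w 0.0855 t 5.6 F [ 0.6 -0.2  0. ]
0.024 -0.004 0 0 0 7.5 0; 0.049 -0.008 0.001 0 0 15 0; 0.073 -0.012 0.001 0 0 22.5 0; 0.097 -0.016 0.002 0 0 30 0; 0.122 -0.02 0.002 0 0 37.5 0
```

servo_tool(series="0.024 -0.004 0 0 0 7.5 0; 0.049 -0.008 0.001 0 0 15 0; 0.073 -0.012 0.001 0 0 22.5 0; 0.097 -0.016 0.002 0 0 30 0; 0.122 -0.02 0.002 0 0 37.5 0")

```text
clock: 6.1
position: [0.4426, 0.1279, 0.1063]
ee_rot: [-0.001, 0.908, 0.42, -0.002]
contact_force: [0.1, -0.1, 0.3]
width: 0.0854
gripper_force: 0.0
```

servo_tool(series="0 0 0 0 0 0 0; 0 0 0.015 0 0 0 0; 0 0 0.03 0 0 0 0; 0 0 0.03 0 0 0 0")

```text
clock: 6.5
position: [0.4418, 0.1264, 0.0756]
ee_rot: [-0.001, 0.906, 0.423, -0.003]
contact_force: [-0.9, 0.8, 0.2]
width: 0.0853
gripper_force: 0.0
```

```bash
python3 - <<'E'
from go import *
plan([])
for n in("top","side"): cv2.imwrite(f"pics/{n}2.png",eyes.get_image(n)[:,:,::-1])
a=cv2.imread("pics/top2.png")[150:250,160:260];b=cv2.imread("pics/side2.png")[160:280,220:340]
cv2.imwrite("pics/p2.png",np.hstack([cv2.resize(a,(400,400),interpolation=2),cv2.resize(b,(400,400),interpolation=2)]))
E
```

```text
at [0.4418 0.1264 0.0756] phi -39.95 w 0.0853 t 6.5 F [-0.9  0.8  0.2]
```

View pics/p2.png

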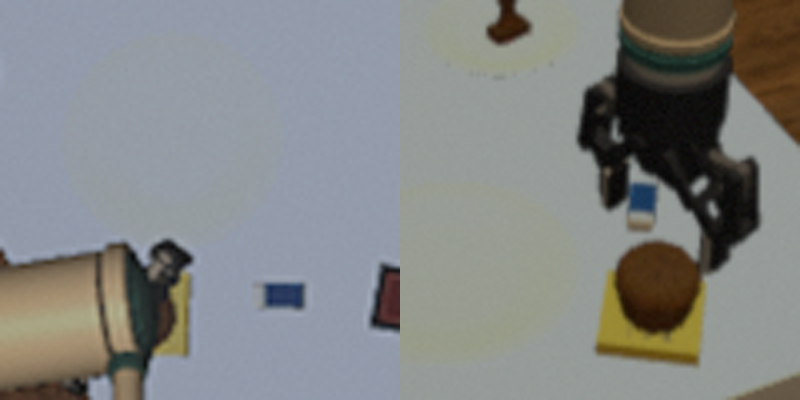

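The muffin sits between the fingers with clearance on both sides, and the eraser lies flat on the free desk. I'll descend and grip.

servo_tool(series="0.001 0.002 0.02 0 0 0 0; 0.001 0.002 0.035 0 0 0 0; 0.001 0.002 0.047 0 0 0 0; 0.001 0.002 0.054 0 0 0 0; 0.001 0.002 0.054 0 0 0 0")

```text
clock: 7.1
position: [0.4463, 0.1265, 0.0239]
ee_rot: [-0.0, 0.906, 0.422, -0.001]
contact_force: [0.3, -0.0, -0.3]
width: 0.0853
gripper_force: 0.0
```

servo_tool(series="0 0 0 0 0 0 0.5; 0 0 0 0 0 0 0.5; 0 0 0 0 0 0 0.5; 0 0 0 0 0 0 0.5; 0 0 0 0 0 0 0.5", squeeze=25)

```text
clock: 7.6
position: [0.4471, 0.1268, 0.0254]
ee_rot: [0.0, 0.906, 0.422, 0.001]
contact_force: [0.2, -0.2, 6.5]
width: 0.0617
gripper_force: 26.6
```

```bash
python3 - <<'E'
from go import *
plan([])
plan([(.605,.101,.09,-40),(.605,.101,.025,-40)],f=.5,step=.035,start=(.447,.1275,.083,-40))
E
```

```text
at [0.4471 0.1268 0.0254] phi -40.02 w 0.0617 t 7.6 F [ 0.2 -0.2  6.5]
at [0.447  0.1275 0.083 ] phi -40.0 w 0.0617 t 7.6 F [ 0.2 -0.2  6.5]
0.016 0.028 -0.001 0 0 0 0.5; 0.033 0.055 -0.003 0 0 0 0.5; 0.049 0.083 -0.004 0 0 0 0.5; 0.065 0.11 -0.006 0 0 0 0.5; 0.081 0.138 -0.007 0 0 0 0.5
0 0 0.032 0 0 0 0.5; 0 0 0.065 0 0 0 0.5
```

servo_tool(series="0 0 -0.005 0 0 0 0.5; 0 0 -0.02 0 0 0 0.5; 0 0 -0.04 0 0 0 0.5; 0 0 -0.06 0 0 0 0.5; 0 0 -0.06 0 0 0 0.5")

```text
clock: 8.1
position: [0.4487, 0.1271, 0.0868]
ee_rot: [0.001, 0.906, 0.423, 0.003]
contact_force: [1.4, -0.1, 0.7]
width: 0.0618
gripper_force: 27.5
```

servo_tool(series="0.01 0.018 -0.001 0 0 0 0.5; 0.026 0.045 -0.003 0 0 0 0.5; 0.043 0.074 -0.004 0 0 0 0.5; 0.061 0.104 -0.006 0 0 0 0.5; 0.074 0.126 -0.007 0 0 0 0.5")

```text
clock: 8.6
position: [0.5926, 0.102, 0.0905]
ee_rot: [0.0, 0.906, 0.422, 0.0]
contact_force: [0.5, -0.3, -0.7]
width: 0.0618
gripper_force: 27.5
```

servo_tool(series="0.007 0.012 0 0 0 0 0.5; 0.007 0.012 0 0 0 0 0.5; 0.007 0.012 0.02 0 0 0 0.5; 0.007 0.012 0.04 0 0 0 0.5; 0.007 0.012 0.04 0 0 0 0.5")

```text
clock: 9.1
position: [0.6002, 0.1001, 0.0481]
ee_rot: [-0.002, 0.906, 0.423, -0.004]
contact_force: [0.2, -0.5, -1.8]
width: 0.0617
gripper_force: 27.6
```

```bash
python3 - <<'E'
from go import *
plan([])
E
```

```text
at [0.6002 0.1001 0.0481] phi -40.01 w 0.0617 t 9.1 F [ 0.2 -0.5 -1.8]
```

servo_tool(series="0 0 0.012 0 0 0 0.5; 0 0 0.022 0 0 0 0.5; 0 0 0.028 0 0 0 0.5; 0 0 0.031 0 0 0 0.5; 0 0 0.031 0 0 0 0.5")

```text
clock: 9.6
position: [0.6041, 0.1001, 0.02]
ee_rot: [-0.0, 0.906, 0.422, -0.0]
contact_force: [0.2, 0.0, -0.3]
width: 0.0616
gripper_force: 27.6
```

servo_tool(series="0 0 0.001 0 0 0 0.5; 0 0 0.001 0 0 0 0.5; 0 0 0.001 0 0 0 0.5")

```text
clock: 9.9
position: [0.6045, 0.1001, 0.0196]
ee_rot: [0.0, 0.906, 0.422, 0.0]
contact_force: [-0.2, 1.1, -0.8]
width: 0.0614
gripper_force: 27.6
```

```bash
python3 - <<'E'
from go import *
plan([])
E
```

```text
at [0.6045 0.1001 0.0196] phi -40.02 w 0.0614 t 9.9 F [-0.2  1.1 -0.8]
```

servo_tool(series="0 0 0.001 0 0 0 0.5; 0 0 0.001 0 0 0 0.5; 0 0 0.001 0 0 0 0.5")

```text
clock: 10.2
position: [0.6046, 0.1, 0.0187]
ee_rot: [0.0, 0.906, 0.422, 0.0]
contact_force: [0.3, -0.2, 2.0]
width: 0.0613
gripper_force: 27.7
```

servo_tool(series="0 0 0.001 0 0 0 0.5; 0 0 0.001 0 0 0 0.5; 0 0 0.001 0 0 0 0.5")

```text
clock: 10.5
position: [0.6046, 0.1, 0.0186]
ee_rot: [0.0, 0.906, 0.422, 0.001]
contact_force: [-2.0, -0.5, 7.7]
width: 0.0621
gripper_force: 28.0
```

servo_tool(series="0 0 0 0 0 0 0.2; 0 0 0 0 0 0 0; 0 0 0 0 0 0 0; 0 0 0 0 0 0 0; 0 0 -0.01 0 0 0 0")

```text
clock: 11.0
position: [0.603, 0.1, 0.0261]
ee_rot: [-0.001, 0.906, 0.422, -0.002]
contact_force: [-0.0, 0.1, -0.6]
width: 0.0853
gripper_force: 0.0
```

servo_tool(series="0 0 -0.02 0 0 0 0; 0 0 -0.05 0 0 0 0; 0 0 -0.09 0 0 0 0; 0 0 -0.09 0 0 0 0")

```text
clock: 11.4
position: [0.6085, 0.1004, 0.1238]
ee_rot: [0.002, 0.906, 0.422, 0.006]
contact_force: [1.1, 0.1, 0.5]
width: 0.0852
gripper_force: 0.0
```

```bash
python3 - <<'E'
from go import *
plan([(.5965,-.222,.117,-40)],start=(.605,.1008,.117,-40))
plan([])
E
```

```text
at [0.605  0.1008 0.117 ] phi -40.0 w 0.0852 t 11.4 F [1.1 0.1 0.5]
-0.032 0.025 0 0 0 0 0; -0.063 0.05 0 0 0 0 0; -0.095 0.075 0 0 0 0 0; -0.126 0.1 0 0 0 0 0; -0.158 0.126 0 0 0 0 0
-0.032 0.025 0 0 0 0 0; -0.063 0.05 0 0 0 0 0; -0.095 0.075 0 0 0 0 0
at [0.6085 0.1004 0.1238] phi -40.02 w 0.0852 t 11.4 F [1.1 0.1 0.5]
```

servo_tool(series="-0.032 0.025 0 0 0 0 0; -0.063 0.05 0 0 0 0 0; -0.095 0.075 0 0 0 0 0; -0.126 0.1 0 0 0 0 0; -0.158 0.126 0 0 0 0 0")

```text
clock: 11.9
position: [0.5987, -0.1033, 0.1173]
ee_rot: [-0.0, 0.906, 0.423, 0.0]
contact_force: [0.2, -0.2, 0.3]
width: 0.0853
gripper_force: 0.0
```

servo_tool(series="-0.032 0.025 0 0 0 0 0; -0.063 0.05 0 0 0 0 0.2; -0.095 0.075 0 0 0 0 0.2; -0.095 0.075 0.02 0 0 0 0.2; -0.095 0.075 0.03 0 0 0 0.2")

```text
clock: 12.4
position: [0.5944, -0.2239, 0.0859]
ee_rot: [-0.001, 0.907, 0.421, -0.001]
contact_force: [-0.5, 1.6, -0.6]
width: 0.0684
gripper_force: 0.0
```

servo_tool(series="0 0 0 0 0 0 0.2; 0 0 0 0 0 0 0.2; 0 0 0 0 0 0 0.2")

```text
clock: 12.7
position: [0.5961, -0.2221, 0.088]
ee_rot: [0.0, 0.906, 0.423, 0.0]
contact_force: [0.7, 0.7, -0.1]
width: 0.0678
gripper_force: 0.0
```

```bash
python3 - <<'E'
from ov import *
for n in("top","side"): cv2.imwrite(f"pics/{n}3.png",eyes.get_image(n)[:,:,::-1])
s=manip.get_state(); p=s["position"]; Rm=rot(s["ee_rot"]); print(p,s["width"])
W=s["width"]
L=[(np.array([p+Rm@[0,-W/2,-.01],p+Rm@[0,W/2,-.01]]),(0,255,0)),(np.array([p,p-[0,0,.06]]),(0,255,255)),(circ(.605,.101,.1,.015),(255,0,255)),(circ(.605,.101,.032,.045),(0,255,0))]
a=cv2.resize(cv2.imread("pics/top3.png")[140:240,170:320],None,fx=3,fy=3,interpolation=2);draw("top",a,3,170,140,L)
b=cv2.resize(cv2.imread("pics/side3.png")[110:260,190:310],None,fx=4,fy=4,interpolation=2);draw("side",b,4,190,110,L[:2]);
b=b[:];o=np.zeros((600,800,3),np.uint8); o[:300,:320]=a[:,:320]; 
cv2.imwrite("pics/p3.png",np.hstack([cv2.resize(b,(400,500)),cv2.resize(a,(400,267)) if 0 else cv2.copyMakeBorder(cv2.resize(a,(400,267)),0,233,0,0,0)]))
E
```

```text
[ 0.59610472 -0.22234377  0.08817404] 0.06837427335011768
```

View pics/p3.png

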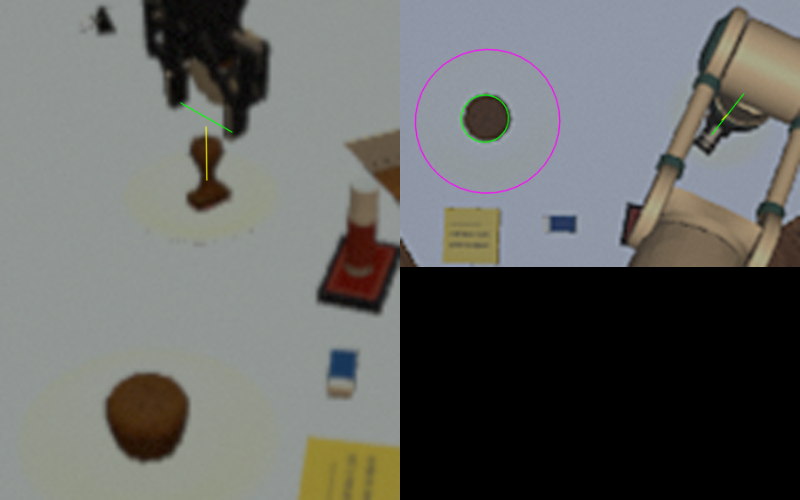

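The muffin stands upright in the middle of the plate, and the gripper axis (yellow line) passes through the stamp handle. I'll descend and grip the handle.

servo_tool(series="0 0 0.015 0 0 0 0.2; 0 0 0.03 0 0 0 0.2; 0 0 0.042 0 0 0 0.2; 0 0 0.049 0 0 0 0.2; 0 0 0.049 0 0 0 0.2")

```text
clock: 13.3
position: [0.595, -0.2225, 0.0374]
ee_rot: [-0.001, 0.906, 0.423, -0.001]
contact_force: [0.3, -0.6, 0.3]
width: 0.0683
gripper_force: 0.0
```

servo_tool(series="0 0 0 0 0 0 0.5; 0 0 0 0 0 0 0.7; 0 0 0 0 0 0 0.8; 0 0 0 0 0 0 0.8; 0 0 0 0 0 0 0.8", squeeze=30)

```text
clock: 13.8
position: [0.5961, -0.2233, 0.0391]
ee_rot: [0.001, 0.906, 0.422, 0.001]
contact_force: [0.9, 0.1, 3.9]
width: 0.0306
gripper_force: 29.6
```

servo_tool(series="0 0 -0.005 0 0 0 0.8; 0 0 -0.02 0 0 0 0.8; 0 0 -0.04 0 0 0 0.8; 0 0 -0.05 0 0 0 0.8; 0 0 -0.05 0 0 0 0.8")

```text
clock: 14.3
position: [0.5964, -0.2234, 0.0899]
ee_rot: [0.001, 0.906, 0.422, 0.001]
contact_force: [-0.5, 0.0, -0.2]
width: 0.0302
gripper_force: 29.7
```

```bash
python3 - <<'E'
from go import *
plan([(.465,-.295,.088,-6)],start=(.5965,-.222,.088,-40),step=.03,f=.8)
plan([])
E
```

```text
at [ 0.5965 -0.222   0.088 ] phi -40.0 w 0.0302 t 14.3 F [-0.5  0.  -0.2]
-0.023 -0.009 0 0 0 -5.7 0.8; -0.047 -0.018 0 0 0 -11.3 0.8; -0.07 -0.027 0 0 0 -17 0.8; -0.094 -0.036 0 0 0 -22.7 0.8; -0.117 -0.045 0 0 0 -28.3 0.8
-0.016 -0.019 0 0 0 -5.7 0.8
at [ 0.5964 -0.2234  0.0899] phi -40.02 w 0.0302 t 14.3 F [-0.5  0.  -0.2]
```

servo_tool(series="-0.015 -0.006 0 0 0 -4 0.8; -0.04 -0.015 0 0 0 -10 0.8; -0.07 -0.027 0 0 0 -17 0.8; -0.094 -0.036 0 0 0 -22.7 0.8; -0.117 -0.045 0 0 0 -28.3 0.8")

```text
clock: 14.8
position: [0.484, -0.2835, 0.0872]
ee_rot: [-0.001, 0.774, 0.633, -0.0]
contact_force: [0.3, 0.1, -1.0]
width: 0.0301
gripper_force: 29.7
```

servo_tool(series="-0.016 -0.019 0 0 0 -5.7 0.8; -0.016 -0.019 0.01 0 0 -5.7 0.8; -0.016 -0.019 0.03 0 0 -5.7 0.8; -0.016 -0.019 0.045 0 0 -5.7 0.8; -0.016 -0.019 0.05 0 0 -5.7 0.8")

```text
clock: 15.3
position: [0.463, -0.2939, 0.0358]
ee_rot: [-0.002, 0.744, 0.669, -0.0]
contact_force: [-0.9, 1.1, -0.7]
width: 0.0303
gripper_force: 29.7
```

servo_tool(series="0 0 0.004 0 0 0 0.8; 0 0 0.005 0 0 0 0.8; 0 0 0.005 0 0 0 0.8; 0 0 0.005 0 0 0 0.8")

```text
clock: 15.7
position: [0.4641, -0.2953, 0.0337]
ee_rot: [0.0, 0.743, 0.669, -0.0]
contact_force: [-1.8, 0.4, 1.9]
width: 0.0299
gripper_force: 29.8
```

servo_tool(series="0 0 0.001 0 0 0 0.8; 0 0 0.001 0 0 0 0.8; 0 0 0.001 0 0 0 0.8")

```text
clock: 16.0
position: [0.4642, -0.2956, 0.0335]
ee_rot: [0.001, 0.743, 0.669, 0.0]
contact_force: [-2.6, 1.9, 9.5]
width: 0.0301
gripper_force: 30.1
```

servo_tool(series="0 0 0 0 0 0 0.5; 0 0 0 0 0 0 0.2; 0 0 0 0 0 0 0.2; 0 0 0 0 0 0 0.2; 0 0 -0.02 0 0 0 0.2")

```text
clock: 16.5
position: [0.4623, -0.294, 0.0501]
ee_rot: [-0.003, 0.743, 0.669, -0.0]
contact_force: [-0.3, 0.8, 0.7]
width: 0.0686
gripper_force: 0.0
```

servo_tool(series="0 0 -0.03 0 0 0 0.2; 0 0 -0.06 0 0 0 0.2; 0 0 -0.09 0 0 0 0.2; 0 0 -0.09 0 0 0 0.2")

```text
clock: 16.9
position: [0.4664, -0.2973, 0.1464]
ee_rot: [0.004, 0.743, 0.669, 0.001]
contact_force: [0.4, -0.9, 0.7]
width: 0.0684
gripper_force: 0.0
```

```bash
python3 - <<'E'
from go import *
plan([(.4495,-.1265,.142,-6)],start=(.465,-.295,.142,-6),step=.04,f=.2)
plan([])
E
```

```text
at [ 0.465 -0.295  0.142] phi -6.0 w 0.0684 t 16.9 F [ 0.4 -0.9  0.7]
0.033 -0.007 0 0 0 0 0.2; 0.066 -0.013 0 0 0 0 0.2; 0.1 -0.02 0 0 0 0 0.2; 0.133 -0.026 0 0 0 0 0.2; 0.166 -0.033 0 0 0 0 0.2
at [ 0.4664 -0.2973  0.1464] phi -6.02 w 0.0684 t 16.9 F [ 0.4 -0.9  0.7]
```

servo_tool(series="0.033 -0.007 0 0 0 0 0.2; 0.066 -0.013 0 0 0 0 0.2; 0.1 -0.02 0 0 0 0 0.2; 0.133 -0.026 0 0 0 0 0.2; 0.166 -0.033 0 0 0 0 0.2")

```text
clock: 17.4
position: [0.4478, -0.1254, 0.1413]
ee_rot: [-0.001, 0.743, 0.669, -0.0]
contact_force: [0.2, 0.8, 0.1]
width: 0.0683
gripper_force: 0.0
```

servo_tool(series="0 0 0 0 0 0 0.2; 0 0 0 0 0 0 0.2; 0 0 0.015 0 0 0 0.2; 0 0 0.02 0 0 0 0.2; 0 0 0.02 0 0 0 0.2")

```text
clock: 17.9
position: [0.448, -0.1275, 0.1212]
ee_rot: [-0.001, 0.744, 0.669, -0.001]
contact_force: [-0.7, 0.3, -0.1]
width: 0.0683
gripper_force: 0.0
```

```bash
python3 - <<'E'
from ov import *
for n in("top","side"): cv2.imwrite(f"pics/{n}4.png",eyes.get_image(n)[:,:,::-1])
s=manip.get_state(); p=s["position"]; Rm=rot(s["ee_rot"]); print(p,s["width"])
W=s["width"]
L=[(np.array([p+Rm@[0,-W/2,-.01],p+Rm@[0,W/2,-.01]]),(0,255,0)),(np.array([p,p-[0,0,.06]]),(0,255,255))]
b=cv2.resize(cv2.imread("pics/side4.png")[110:220,220:340],None,fx=4,fy=4,interpolation=2);draw("side",b,4,220,110,L)
a=cv2.resize(cv2.imread("pics/top4.png")[150:260,240:320],None,fx=4,fy=4,interpolation=2);draw("top",a,4,240,150,L)
cv2.imwrite("pics/p4.png",np.hstack([b,a]))
E
```

```text
[ 0.44870739 -0.12757561  0.1221886 ] 0.06833408416327648
```

View pics/p4.png

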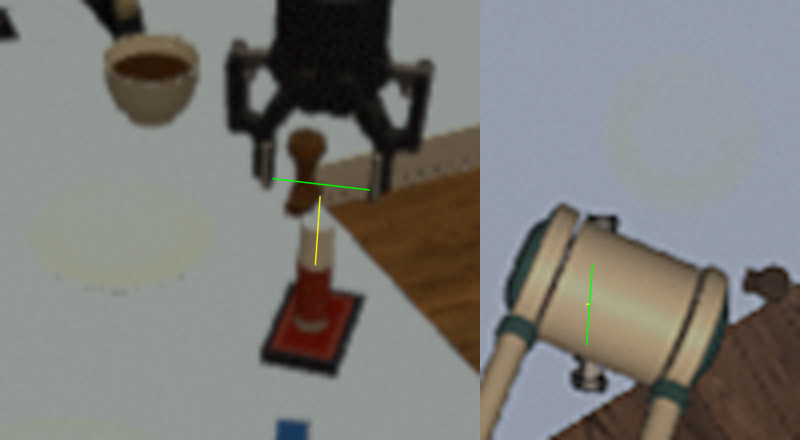

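The stamp stands upright on the free desk, and the gripper is centred over the glue stick.

servo_tool(series="0 0 0.02 0 0 0 0.2; 0 0 0.045 0 0 0 0.2; 0 0 0.065 0 0 0 0.2; 0 0 0.076 0 0 0 0.2; 0 0 0.076 0 0 0 0.2")

```text
clock: 18.5
position: [0.4479, -0.1268, 0.0454]
ee_rot: [-0.001, 0.743, 0.669, -0.0]
contact_force: [-0.1, 0.6, -0.2]
width: 0.0687
gripper_force: 0.0
```

servo_tool(series="0 0 0 0 0 0 0.5; 0 0 0 0 0 0 0.7; 0 0 0 0 0 0 0.85; 0 0 0 0 0 0 0.85; 0 0 0 0 0 0 0.85")

```text
clock: 19.0
position: [0.4492, -0.1272, 0.0472]
ee_rot: [0.001, 0.743, 0.669, 0.0]
contact_force: [-0.9, -0.0, 6.9]
width: 0.0252
gripper_force: 29.3
```

servo_tool(series="0 0 -0.005 0 0 0 0.85; 0 0 -0.02 0 0 0 0.85; 0 0 -0.04 0 0 0 0.85; 0 0 -0.05 0 0 0 0.85; 0 0 -0.05 0 0 0 0.85")

```text
clock: 19.5
position: [0.4495, -0.1273, 0.0976]
ee_rot: [0.002, 0.743, 0.669, 0.001]
contact_force: [0.2, -0.4, -0.8]
width: 0.0251
gripper_force: 29.5
```

```bash
python3 - <<'E'
from go import *
plan([(.604,-.2225,.096,-6)],start=(.4495,-.1268,.096,-6),step=.035,f=.85)
plan([])
E
```

```text
at [ 0.4495 -0.1268  0.096 ] phi -6.0 w 0.0251 t 19.5 F [ 0.2 -0.4 -0.8]
-0.013 0.027 0 0 0 0 0.85; -0.026 0.055 0 0 0 0 0.85; -0.04 0.082 0 0 0 0 0.85; -0.053 0.109 0 0 0 0 0.85; -0.066 0.136 0 0 0 0 0.85
-0.013 0.028 0 0 0 0 0.85
at [ 0.4495 -0.1273  0.0976] phi -6.02 w 0.0251 t 19.5 F [ 0.2 -0.4 -0.8]
```

servo_tool(series="-0.008 0.017 0 0 0 0 0.85; -0.022 0.045 0 0 0 0 0.85; -0.037 0.077 0 0 0 0 0.85; -0.053 0.109 0 0 0 0 0.85; -0.066 0.136 0 0 0 0 0.85")

```text
clock: 20.0
position: [0.5779, -0.2076, 0.095]
ee_rot: [-0.0, 0.743, 0.669, -0.0]
contact_force: [0.2, 0.1, 0.1]
width: 0.0256
gripper_force: 29.6
```

servo_tool(series="-0.009 0.02 0 0 0 0 0.85; -0.013 0.028 0.008 0 0 0 0.85; -0.013 0.028 0.025 0 0 0 0.85; -0.013 0.028 0.04 0 0 0 0.85; -0.013 0.028 0.05 0 0 0 0.85")

```text
clock: 20.5
position: [0.6012, -0.2215, 0.0437]
ee_rot: [-0.002, 0.743, 0.669, -0.001]
contact_force: [-0.4, -0.4, -0.4]
width: 0.0254
gripper_force: 29.6
```

servo_tool(series="0 0 0.003 0 0 0 0.85; 0 0 0.004 0 0 0 0.85; 0 0 0.004 0 0 0 0.85; 0 0 0.004 0 0 0 0.85")

```text
clock: 20.9
position: [0.6038, -0.2228, 0.0431]
ee_rot: [0.001, 0.743, 0.669, 0.0]
contact_force: [0.3, -0.3, -0.1]
width: 0.0253
gripper_force: 29.6
```

servo_tool(series="0 0 0.001 0 0 0 0.85; 0 0 0.001 0 0 0 0.85; 0 0 0.002 0 0 0 0.85; 0 0 0.002 0 0 0 0.85")

```text
clock: 21.3
position: [0.6036, -0.2227, 0.0409]
ee_rot: [0.0, 0.743, 0.669, 0.0]
contact_force: [-0.5, -0.4, 3.5]
width: 0.0255
gripper_force: 29.9
```

servo_tool(series="0 0 0 0 0 0 0.6; 0 0 0 0 0 0 0.2; 0 0 0 0 0 0 0.2; 0 0 0 0 0 0 0.2; 0 0 -0.015 0 0 0 0.2")

```text
clock: 21.8
position: [0.6017, -0.2218, 0.0532]
ee_rot: [-0.002, 0.743, 0.669, -0.001]
contact_force: [-0.5, -0.1, -0.2]
width: 0.0686
gripper_force: 0.0
```

servo_tool(series="0 0 -0.03 0 0 0 0.2; 0 0 -0.06 0 0 0 0.2; 0 0 -0.085 0 0 0 0.2; 0 0 -0.085 0 0 0 0.2")

```text
clock: 22.2
position: [0.6058, -0.2238, 0.1444]
ee_rot: [0.004, 0.743, 0.669, 0.002]
contact_force: [0.9, -1.6, 0.6]
width: 0.0681
gripper_force: 0.0
```

```bash
python3 - <<'E'
from go import *
plan([(.465,-.295,.14,-6)],start=(.604,-.2225,.14,-6),step=.04,f=.2)
plan([])
E
```

```text
at [ 0.604  -0.2225  0.14  ] phi -6.0 w 0.0681 t 22.2 F [ 0.9 -1.6  0.6]
-0.022 -0.033 0 0 0 0 0.2; -0.043 -0.065 0 0 0 0 0.2; -0.065 -0.098 0 0 0 0 0.2; -0.087 -0.131 0 0 0 0 0.2
at [ 0.6058 -0.2238  0.1444] phi -6.02 w 0.0681 t 22.2 F [ 0.9 -1.6  0.6]
```

servo_tool(series="-0.022 -0.033 0 0 0 0 0.2; -0.043 -0.065 0 0 0 0 0.2; -0.065 -0.098 0 0 0 0 0.2; -0.087 -0.131 0 0 0 0 0.2; -0.087 -0.131 0.01 0 0 0 0.2")

```text
clock: 22.7
position: [0.4601, -0.2969, 0.1301]
ee_rot: [-0.001, 0.744, 0.668, -0.001]
contact_force: [-0.3, -0.4, -0.4]
width: 0.0684
gripper_force: 0.0
```

servo_tool(series="0 0 0.01 0 0 0 0.2; 0 0 0.04 0 0 0 0.2; 0 0 0.07 0 0 0 0.2; 0 0 0.09 0 0 0 0.2; 0 0 0.098 0 0 0 0.2")

```text
clock: 23.2
position: [0.4634, -0.2933, 0.0289]
ee_rot: [-0.003, 0.743, 0.669, -0.0]
contact_force: [-1.0, 0.7, -0.0]
width: 0.0686
gripper_force: 0.0
```

servo_tool(series="0 0 0 0 0 0 0.4; 0 0 0 0 0 0 0.6; 0 0 0 0 0 0 0.8; 0 0 0 0 0 0 0.8; 0 0 0 0 0 0 0.8")

```text
clock: 23.7
position: [0.4646, -0.2959, 0.0332]
ee_rot: [0.001, 0.743, 0.669, 0.0]
contact_force: [-0.8, 0.2, 1.5]
width: 0.0299
gripper_force: 29.7
```

servo_tool(series="0 0 -0.005 0 0 0 0.8; 0 0 -0.02 0 0 0 0.8; 0 0 -0.04 0 0 0 0.8; 0 0 -0.05 0 0 0 0.8; 0 0 -0.05 0 0 0 0.8")

```text
clock: 24.2
position: [0.4649, -0.2962, 0.084]
ee_rot: [0.002, 0.743, 0.669, 0.0]
contact_force: [0.5, 0.1, -0.1]
width: 0.0302
gripper_force: 29.7
```

```bash
python3 - <<'E'
from ov import *
from go import plan
plan([(.448,-.1275,.082,-6)],start=(.465,-.295,.082,-6),step=.035,f=.8)
for n in("top","side"): cv2.imwrite(f"pics/{n}5.png",eyes.get_image(n)[:,:,::-1])
s=manip.get_state(); p=s["position"]; Rm=rot(s["ee_rot"]); print(p,s["width"])
b0=p-[0,0,.032]; W=(0,255,0); yaw=np.radians(-11)
L=[(circ(.604,-.2225,.073,.014),(255,0,255)),(circ(.604,-.2225,.013,.006),W),(circ(.604,-.2225,.013,.096),W),(rect(b0[0],b0[1],.022,.038,b0[2],yaw),(255,255,0)),(rect(.448,-.127,.059,.09,.012,yaw),(255,255,0)),(np.array([p,p-[0,0,.032]]),(0,255,255))]
b=cv2.resize(cv2.imread("pics/side5.png")[105:215,220:340],None,fx=4,fy=4,interpolation=2);draw("side",b,4,220,105,L)
a=cv2.resize(cv2.imread("pics/top5.png")[150:260,240:320],None,fx=4,fy=4,interpolation=2);draw("top",a,4,240,150,L)
cv2.imwrite("pics/p5.png",np.hstack([b,a]))
E
```

```text
at [ 0.465 -0.295  0.082] phi -6.0 w 0.0302 t 24.2 F [ 0.5  0.1 -0.1]
0.033 -0.007 0 0 0 0 0.8; 0.066 -0.014 0 0 0 0 0.8; 0.099 -0.021 0 0 0 0 0.8; 0.132 -0.028 0 0 0 0 0.8; 0.165 -0.034 0 0 0 0 0.8
[ 0.46369626 -0.29527901  0.08216944] 0.030381395987643313
```

View pics/p5.png

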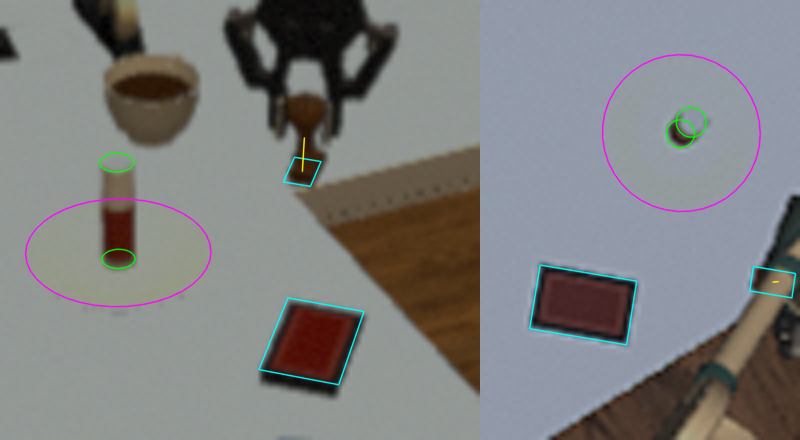

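The glue stick is upright and centred on the saucer, and the held stamp lines up with the ink pad's long axis. I'll place it.

servo_tool(series="0.02 -0.004 0 0 0 0 0.8; 0.055 -0.012 0 0 0 0 0.8; 0.095 -0.02 0 0 0 0 0.8; 0.13 -0.028 0 0 0 0 0.8; 0.155 -0.032 0 0 0 0 0.8")

```text
clock: 24.8
position: [0.4457, -0.134, 0.0812]
ee_rot: [-0.002, 0.743, 0.669, -0.0]
contact_force: [-0.2, -0.5, -0.1]
width: 0.0299
gripper_force: 29.7
```

servo_tool(series="0.01 -0.002 0 0 0 0 0.8; 0.01 -0.002 0.01 0 0 0 0.8; 0.01 -0.002 0.022 0 0 0 0.8; 0.01 -0.002 0.032 0 0 0 0.8; 0.01 -0.002 0.034 0 0 0 0.8")

```text
clock: 25.3
position: [0.4465, -0.1282, 0.0466]
ee_rot: [-0.001, 0.744, 0.669, -0.001]
contact_force: [-0.8, -0.1, 0.2]
width: 0.0299
gripper_force: 29.7
```

servo_tool(series="0 0 0.001 0 0 0 0.8; 0 0 0.002 0 0 0 0.8; 0 0 0.002 0 0 0 0.8; 0 0 0.002 0 0 0 0.8")

```text
clock: 25.7
position: [0.4477, -0.128, 0.0466]
ee_rot: [0.0, 0.743, 0.669, 0.0]
contact_force: [0.6, -0.6, -1.3]
width: 0.0299
gripper_force: 29.7
```

servo_tool(series="0 0 0.001 0 0 0 0.8; 0 0 0.002 0 0 0 0.8; 0 0 0.002 0 0 0 0.8; 0 0 0.002 0 0 0 0.8")

```text
clock: 26.1
position: [0.4478, -0.1279, 0.0451]
ee_rot: [0.001, 0.743, 0.669, 0.0]
contact_force: [-1.3, 0.7, 4.6]
width: 0.03
gripper_force: 29.9
```

servo_tool(series="0 0 0 0 0 0 0.6; 0 0 0 0 0 0 0.2; 0 0 0 0 0 0 0.2; 0 0 0 0 0 0 0.2; 0 0 -0.015 0 0 0 0.2")

```text
clock: 26.6
position: [0.4459, -0.1271, 0.0579]
ee_rot: [-0.002, 0.743, 0.669, -0.001]
contact_force: [-0.2, -0.4, 0.7]
width: 0.0682
gripper_force: 0.0
```

servo_tool(series="0 0 -0.03 0 0 0 0.2; 0 0 -0.06 0 0 0 0.2; 0 0 -0.075 0 0 0 0.2; 0 0 -0.075 0 0 0 0.2")

```text
clock: 27.0
position: [0.4491, -0.1284, 0.1364]
ee_rot: [0.002, 0.743, 0.669, 0.001]
contact_force: [0.1, -1.3, -0.3]
width: 0.0683
gripper_force: 0.0
```

```bash
python3 - <<'E'
from go import *
plan([(.46,.005,.134,-2.5)],start=(.448,-.1275,.134,-6),step=.04,f=.4)
plan([])
im=eyes.get_image("side"); cv2.imwrite("pics/side6.png",im[:,:,::-1])
from ov import draw
b=cv2.resize(cv2.imread("pics/side6.png")[140:270,230:340],None,fx=4,fy=4,interpolation=2)
q=np.radians(-2.5)
draw("side",b,4,230,140,[(rect(.46,.005,.022,.046,.012,q),(0,255,0)),(rect(.448,-.1275,.022,.038,.012,np.radians(-11)),(255,255,0))])
cv2.imwrite("pics/p6.png",b)
E
```

```text
at [ 0.448  -0.1275  0.134 ] phi -6.0 w 0.0683 t 27.0 F [ 0.1 -1.3 -0.3]
0.033 0 0 0 0 -0.9 0.4; 0.067 -0.001 0 0 0 -1.7 0.4; 0.1 -0.001 0 0 0 -2.6 0.4; 0.133 -0.002 0 0 0 -3.5 0.4
at [ 0.4491 -0.1284  0.1364] phi -6.02 w 0.0683 t 27.0 F [ 0.1 -1.3 -0.3]
```

View pics/p6.png

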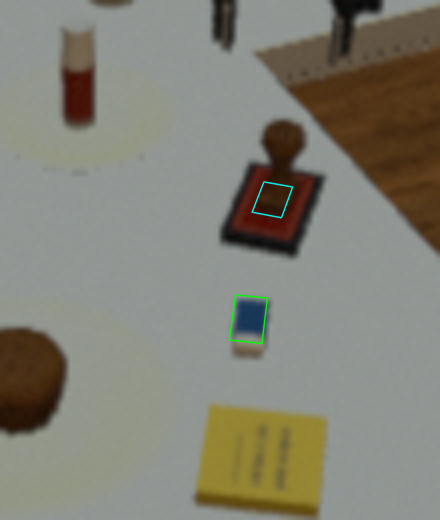

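The stamp stands upright in the middle of the ink pad. The eraser lies where I expected, so I'll fetch it.

servo_tool(series="0.033 0 0 0 0 -0.9 0.4; 0.067 -0.001 0 0 0 -1.7 0.4; 0.1 -0.001 0 0 0 -2.6 0.4; 0.134 -0.002 0 0 0 -3.5 0.4; 0.134 -0.002 0.02 0 0 -3.5 0.4")

```text
clock: 27.55
position: [0.4604, 0.0089, 0.1144]
ee_rot: [0.0, 0.721, 0.693, 0.001]
contact_force: [0.5, -0.4, 0.0]
width: 0.0513
gripper_force: 0.0
```

servo_tool(series="0 0 0.03 0 0 0 0.4; 0 0 0.06 0 0 0 0.4; 0 0 0.085 0 0 0 0.4; 0 0 0.1 0 0 0 0.4; 0 0 0.106 0 0 0 0.4")

```text
clock: 28.05
position: [0.4569, 0.0061, 0.0055]
ee_rot: [-0.002, 0.722, 0.691, -0.002]
contact_force: [0.1, -0.1, 0.6]
width: 0.0513
gripper_force: 0.0
```

servo_tool(series="0 0 0.003 0 0 0 0.4; 0 0 0.004 0 0 0 0.4; 0 0 0.004 0 0 0 0.4; 0 0 0.004 0 0 0 0.6; 0 0 0.004 0 0 0 0.7")

```text
clock: 28.55
position: [0.46, 0.0057, 0.0049]
ee_rot: [0.001, 0.723, 0.691, 0.0]
contact_force: [0.7, -0.7, 0.6]
width: 0.0257
gripper_force: 0.0
```

servo_tool(series="0 0 0 0 0 0 0.85; 0 0 0 0 0 0 0.85; 0 0 0 0 0 0 0.85; 0 0 0 0 0 0 0.85; 0 0 0 0 0 0 0.85")

```text
clock: 29.05
position: [0.4599, 0.0057, 0.0049]
ee_rot: [0.0, 0.722, 0.691, 0.0]
contact_force: [-0.7, -0.5, 6.2]
width: 0.0197
gripper_force: 29.8
```

servo_tool(series="0 0 -0.005 0 0 0 0.85; 0 0 -0.02 0 0 0 0.85; 0 0 -0.04 0 0 0 0.85; 0 0 -0.05 0 0 0 0.85; 0 0 -0.05 0 0 0 0.85")

```text
clock: 29.55
position: [0.4607, 0.0056, 0.0556]
ee_rot: [0.001, 0.722, 0.691, 0.001]
contact_force: [0.8, -0.4, -0.9]
width: 0.0198
gripper_force: 29.5
```

```bash
python3 - <<'E'
from go import *
plan([(.4465,.127,.054,-2.5)],start=(.46,.006,.054,-2.5),step=.03,f=.85)
plan([])
E
```

```text
at [0.46  0.006 0.054] phi -2.5 w 0.0198 t 29.55 F [ 0.8 -0.4 -0.9]
0.024 -0.004 0 0 0 0 0.85; 0.048 -0.008 0 0 0 0 0.85; 0.072 -0.011 0 0 0 0 0.85; 0.096 -0.015 0 0 0 0 0.85; 0.12 -0.019 0 0 0 0 0.85
at [0.4607 0.0056 0.0556] phi -2.52 w 0.0198 t 29.55 F [ 0.8 -0.4 -0.9]
```

servo_tool(series="0.015 -0.002 0 0 0 0 0.85; 0.042 -0.007 0 0 0 0 0.85; 0.075 -0.012 0 0 0 0 0.85; 0.105 -0.016 0 0 0 0 0.85; 0.12 -0.019 0 0 0 0 0.85")

```text
clock: 30.05
position: [0.4448, 0.1283, 0.0534]
ee_rot: [-0.001, 0.722, 0.692, -0.0]
contact_force: [1.0, 0.1, -0.6]
width: 0.0201
gripper_force: 29.5
```

servo_tool(series="0.001 0 0.008 0 0 0 0.85; 0.001 0 0.02 0 0 0 0.85; 0.001 0 0.032 0 0 0 0.85; 0.001 0 0.036 0 0 0 0.85; 0.001 0 0.036 0 0 0 0.85")

```text
clock: 30.55
position: [0.4452, 0.1266, 0.0177]
ee_rot: [-0.0, 0.723, 0.691, -0.001]
contact_force: [-0.4, -0.6, -0.0]
width: 0.0199
gripper_force: 29.5
```

servo_tool(series="0 0 0.001 0 0 0 0.85; 0 0 0.001 0 0 0 0.85; 0 0 0.002 0 0 0 0.85; 0 0 0.002 0 0 0 0.85")

```text
clock: 30.95
position: [0.4456, 0.1267, 0.0174]
ee_rot: [0.0, 0.723, 0.691, -0.0]
contact_force: [-4.4, -1.3, 15.9]
width: 0.0201
gripper_force: 31.1
```

servo_tool(series="0 0 -0.001 0 0 0 0.85; 0 0 -0.001 0 0 0 0.85; 0 0 -0.001 0 0 0 0.6; 0 0 -0.001 0 0 0 0.4; 0 0 -0.001 0 0 0 0.4")

```text
clock: 31.45
position: [0.4457, 0.1274, 0.017]
ee_rot: [-0.0, 0.723, 0.691, -0.0]
contact_force: [1.0, 0.0, 0.4]
width: 0.0513
gripper_force: 0.0
```

servo_tool(series="0 0 -0.01 0 0 0 0.4; 0 0 -0.04 0 0 0 0.4; 0 0 -0.08 0 0 0 0.2; 0 0 -0.12 0 0 0 0.2; 0 0 -0.15 0 0 0 0.2")

```text
clock: 31.95
position: [0.4465, 0.1276, 0.1704]
ee_rot: [0.001, 0.722, 0.691, 0.001]
contact_force: [0.8, -0.7, -0.5]
width: 0.0683
gripper_force: 0.0
```

servo_tool(series="-0.04 0 -0.02 0 0 0 0; -0.08 -0.02 -0.04 0 0 0 0; -0.11 -0.05 -0.05 0 0 0 0; -0.13 -0.09 -0.05 0 0 0 0; -0.13 -0.12 -0.05 0 0 0 0")

```text
clock: 32.45
position: [0.3181, 0.0014, 0.2179]
ee_rot: [0.001, 0.723, 0.69, -0.0]
contact_force: [-0.1, -0.2, 0.4]
width: 0.0853
gripper_force: 0.0
```

```bash
python3 - <<'E'
from ov import *
for n in("top","side"): cv2.imwrite(f"pics/{n}7.png",eyes.get_image(n)[:,:,::-1])
print(manip.get_state()["position"])
r=np.radians;G=(0,255,0);M=(255,0,255);C=(255,255,0)
L=[(circ(.605,.101,.1,.015),M),(circ(.605,.101,.032,.045),G),(circ(.604,-.2225,.073,.014),M),(circ(.604,-.2225,.013,.096),G),(rect(.4465,.1268,.076,.076,.012,r(-2.5)),C),(rect(.4465,.1268,.022,.046,.024,r(-2.5)),G),(rect(.448,-.1275,.022,.038,.025,r(-11)),G)]
a=cv2.resize(cv2.imread("pics/top7.png")[140:260,120:370],None,fx=3,fy=3,interpolation=2);draw("top",a,3,120,140,L)
cv2.imwrite("pics/p7.png",a)
b=cv2.resize(cv2.imread("pics/side7.png")[110:290,170:340],None,fx=3.3,fy=3.3,interpolation=2);draw("side",b,3.3,170,110,L)
cv2.imwrite("pics/p7s.png",b)
E
```

```text
[0.31577944 0.00307474 0.21745534]
```

View pics/p7.png

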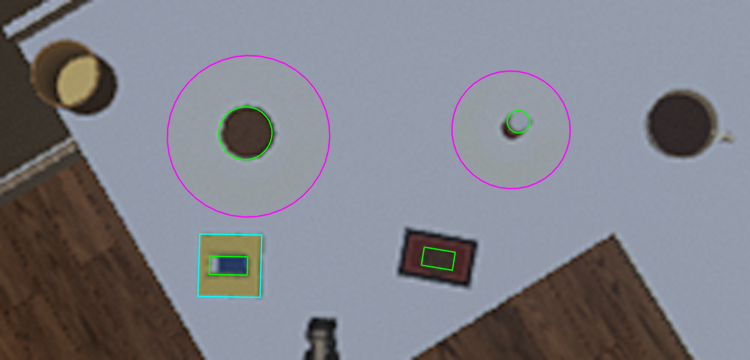

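View pics/p7s.png

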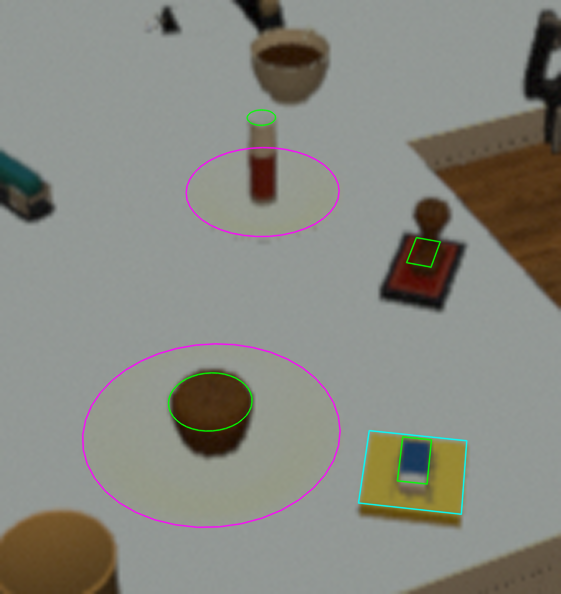

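The final pictures show all four things within about 2 mm of the middle of their places. The muffin, glue stick and stamp stand upright and the eraser lies flat. The cup and pen pot have not moved, and the arm is clear.

```bash
python3 -c "
from rig import manip
print(manip.sign_off())"
```

```text
the job is handed in; nothing more can be done
None
```

The job is handed in: the muffin, glue stick, stamp and eraser are each in the middle of their own place (within about 2 mm), with the cup and pen pot where they stood, after about 33 s of the 147 s allowed.

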